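# Lock the marble dispenser, then hold the tray with the drawn marble over the mat

### The job

The wooden marble dispenser has just given one yellow marble into the little teal tray. First push the dispenser's slide fully home by its red tab, then swing the steel latch right across in front of the tab to lock it; after that pick up the tray by its upright wooden handle, keeping it level so that the loose marble never leaves its pocket, and carry it over the round blue mat. Finish while holding it there: still, level, its handle above the middle of the mat and its underside about 20 cm above the table, resting on nothing but your grip, with the other things on the table left where they are.

Things in the scene. Friction and masses are not known exactly. Their poses are not given: they have to be found in the camera images.
- dispenser: Fixed pale-wood marble dispenser, 190 mm deep (its x), 136 mm wide (its y), with a clear hopper of coloured marbles at its rear reaching 146 mm high. Origin on the table under it; +x points from its front (slide, tab, latch) to its rear. Two side cheeks (55 mm high, from x=-90 to +12 mm, 64 mm apart) flank the slide; the hopper starts at x=+14 mm. It stands on the left or the right, the tray on the other side.
- slide (a joint): Travel of the dark wooden slide in m: 0 = fully drawn out to the front, 0.060 = fully home against its stop. It moves along the dispenser's +x, with 2 N of friction, and stays where it is left. It starts drawn out, at 0 to 0.02.
- slide_tab (a point): Middle of the top edge of the front face of the slide's red upright tab; axes parallel to the dispenser's. The tab is 40 mm wide (y), 12 mm thick (from this point towards +x), and stands from 50 mm to 102 mm above the table. Its front face is pushed towards +x. Fully home this point is at x=-52 mm, y=0 in the dispenser's frame.
- latch (a joint): Angle of the steel latch arm in rad, counter-clockwise seen from above: at 0 the arm points straight to the front (dispenser's -x), at 1.571 (its stop) it lies across in front of the home tab, pointing to the dispenser's -y: locked. Starts unlocked, between -0.6 and -0.05 (swung outwards). About 0.04 N m of friction; it stays where left.
- latch_hinge (a point): The latch's vertical hinge axis, at the top of the arm, 68 mm above the table, on the left (+y) cheek, at x=-60 mm, y=+50 mm in the dispenser's frame. This point's x and y turn with the arm; the arm runs along its -x.
- latch_peg (a point): Top centre of the upright round black peg on the latch's free end, 95 mm from the hinge axis: 12 mm diameter, from 68 to 108 mm above the table. The arm is 14 mm wide, from 58 to 68 mm above the table.
- tray: Loose carrying tray: a teal base plate 170 x 56 x 6 mm (its x, y, z), about 130 g. Origin at the middle of its underside, which starts on the table; z is up when level. In its middle stands the wooden handle. At x=+55 and x=-55 mm are two pockets, round rims 5 mm high, 40 mm inside and 48 mm outside diameter; the marble lies in the +x one, the other is empty.
- tray_handle (a point): Top centre of the tray's upright wooden handle: a flat slab 44 mm along the tray's x, 14 mm thick along the tray's y, from 6 to 86 mm above the tray's underside. Gripped from above across its 14 mm.
- tray_pocket (a point): Where the marble's centre is when it lies in the middle of its pocket: 55 mm along the tray's +x, 24 mm above the tray's underside.
- marble_center (a point): Centre of the loose yellow marble: 36 mm diameter, about 55 g, its top 42 mm above the tray's underside. It rolls over the rim if the tray tips by some 40 degrees.
- mat: Fixed round blue mat, 110 mm diameter, 3 mm thick, flat on the table between dispenser and tray; origin at its centre on the table.
- calculator: Bystander, leave alone: white calculator, 150 x 85 x 17 mm, origin centre of underside.
- glue_stick: Bystander: yellow glue stick with blue cap standing upright, 29 mm diameter, 90 mm high, origin centre of underside.
- pen: Bystander: black pen with white cap, 140 mm long, 10 mm thick, lying along its x; origin on the table under it, 10 mm from its middle.
- mug: Bystander: white mug, 82 mm diameter, 92 mm high, origin centre of underside.
- notebook: Bystander: blue notebook, 210 x 150 x 12 mm, origin centre of underside.

How it is judged:
By the outcome, as a careful person would: the job done as asked, in the order asked, and still so for the second after the job is handed in, while the arm keeps its last pose, push and grip.
It also fails if it takes over 72 s, if anything falls off the work surface, if the arm or the gripper's body presses on something with over 40 N, if the wrist force passes 120 N, or if a joint passes its speed limit or range.

### The arm

A 6-joint arm with a two-finger parallel gripper is mounted at the origin on the work surface. World frame = base frame: x ahead of the robot, y to its left, z up, the work surface at z = 0. Lengths are in mm, angles in rad, forces in N, time in s.
With the tool pointing down it reaches from about 325 to 775 mm from the base axis. Payload 5.5 kg.
Tool frame: the origin (TCP) lies where the fingers leave the gripper's body, on its centre line; the fingertips stand 73 mm ahead of it and the grasp point (between the pads) lies 54 mm ahead of it; z points along the fingers, y is the direction in which the jaws open and shut (so a half turn about z gives the same grasp; the last joint's range is limited). The gripper opens to 85 mm and grips with 20 to 120 N. Pads are 22 mm wide; open, the fingers measure 114 mm over their backs; the gripper's body (76 mm by 85 mm) begins 54 mm behind the grasp point. The pads swing forward as they close: fully open they stand 13 mm farther back than shut.
Start: joints at [1.086, 0.091, 1.231, -0, 1.82, -0.057], TCP at [248.928, 545.941, 303.875] pointing down, gripper open.
Joint ranges: [-2.87, 2.87], [-0.86, 2.18], [0.17, 2.46], [-1.51, 4.65], [0.06, 2.69], [-2.65, 2.65]. Speed limits (rad/s): [2.57, 2.57, 3.01, 3.14, 3.14, 3.14].

### API

Orientations are given as a rotation vector (axis times angle).
In Python, from cell import robot gives the robot as it stands.
- The arm moves only by the shell command python3 -m creep 'ROWS' [FORCE]. ROWS is JSON, a list of rows, each a list of 7 numbers: the shift along the world's x, y, z normalised to -1 to 1, where 1 is 500 mm, then the turn, a rotation vector about the world's x, y, z normalised to -1 to 1, where 1 is 0.5 rad, then the closure, from -1 (fully open) to 1 (shut). In form: [[x, y, z, wx, wy, wz, claw], ...]. A call has 1 to 8 rows; each row is the pose to reach, as a shift and turn from the pose measured when the call began; what a row does not reach only later rows make up. A row lasts 1/10 s, in which the tool goes at most 50 mm and 8.59 degrees, less where a joint would pass 70% of its speed; a pose out of reach is approached as far as the arm can. A call with a number of a shift or a turn outside -1 to 1 is refused whole. A call with a gripper value outside its range is refused whole. The fingers move at their own pace and stop on an object; FORCE is the grip in N (left out, the last holds). Time passes only in rows, so rows that repeat a pose let the fingers close. It gives the time, the measured TCP pose, the force and the opening at its end, in the units of the state.
- robot.observe(): the state, without advancing time (a new reading comes with each control period).
- robot.capture(name): name is "scene" or "top"; returns the picture (420x560x3 uint8, red, green, blue); there is no depth.
- robot.get_calibration(name): a dict with "camera_matrix" (3x3 intrinsics, pixels), "R" (3x3) and "t" (3): a world point X has camera coordinates R X + t. Camera axes: x right, y down, z forward; pixel columns grow to the right and rows downward; lengths in mm; the calibration is good to about 2 mm. A picture is of the moment at which its call begins. get_calibration takes no time and is no camera call.
- robot.hand_in(): hands the job in, once; it reports no verdict.
The state is a dict: "time": time; "joints": joint angles; "qvel": joint speeds; "tau": joint torques, N m; "tool_pos": TCP position; "orientation": TCP orientation; "ft_force": force on the tool from outside, world axes, zero at the start; "torque": the same for the moment, N m; "width": finger opening in mm.
Only numpy, scipy, OpenCV 4.12 (cv2) and the standard library are available. Lean on these libraries where they do the work, as an engineer would, in place of code of your own. Each camera call takes 0.05 s, during which the arm holds its last target. There are 200 camera calls.

## Working session

There is one attempt and no reset: what is moved stays moved. The work goes in short steps, Python scripts to look and compute and a shell command to move; the robot and the scene stay as the last step left them, time stands still between calls to the robot, and variables do not carry over. Pictures are saved under pics/ and viewed, about 8 in all and at most 12, crops included, and the job is handed in when it is done.

```bash
mkdir -p pics
python3 - <<'E'
from cell import robot
import cv2
for n in("scene","top"):
    im=robot.capture(n); cv2.imwrite(f"pics/{n}0.png",im[:,:,::-1])
    c=robot.get_calibration(n); print(n,c)
print(robot.observe())
E
```

```text
scene {'camera_matrix': array([[441.40771587,   0.        , 282.26366858],
       [  0.        , 441.40771587, 204.23845684],
       [  0.        ,   0.        ,   1.        ]]), 'R': array([[ 0.56509438,  0.82491539,  0.01352566],
       [ 0.54601699, -0.36164903, -0.75569533],
       [-0.61849316,  0.43442442, -0.65478365]]), 't': array([-316.35735582, -231.00814221, 1630.48869958])}
top {'camera_matrix': array([[457.21365537,   0.        , 281.6060181 ],
       [  0.        , 457.21365537, 210.2186363 ],
       [  0.        ,   0.        ,   1.        ]]), 'R': array([[-0.02166651, -0.99975694, -0.00407736],
       [-0.99696405,  0.02191071, -0.07471678],
       [ 0.07478795,  0.00244613, -0.99719646]]), 't': array([  24.34610163,  535.82803012, 1655.46510439])}
{'time': 0.1, 'joints': array([ 1.08627200e+00,  9.18070925e-02,  1.23176673e+00,  6.43804277e-06,
        1.81979353e+00, -5.67264938e-02]), 'qvel': array([-0.0018225 , -0.00200692, -0.00054212, -0.00127684, -0.00064801,
        0.00016552]), 'tau': array([ 2.15219705e-03, -4.60215926e+01, -4.19221509e+01, -1.63030404e-04,
        1.05639143e-02, -2.78003984e-05]), 'tool_pos': array([248.8793144 , 545.81572082, 302.8490243 ]), 'orientation': array([-6.66766138e-01, -3.06952791e+00,  2.68319541e-03]), 'ft_force': array([-0.71708866,  0.06191767, -0.29163496]), 'torque': array([-0.04609073,  0.01232026,  0.00229599]), 'width': 85.02222500366}
```

View pics/scene0.png

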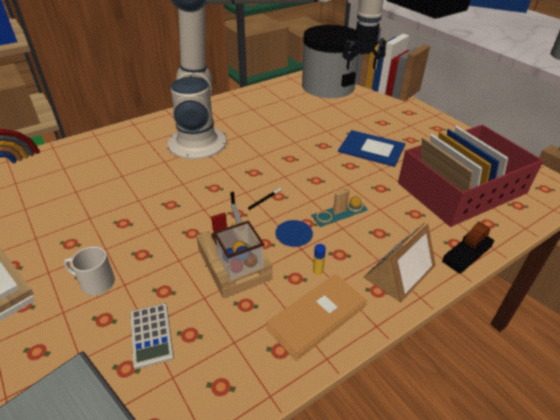

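View pics/top0.png

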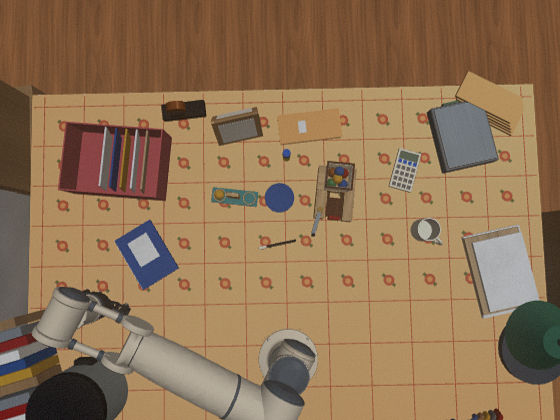

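The top view shows the mat at (280,198), the tray around (235,197) with its marble at (219,195), the dispenser around (336,190), the latch peg near (314,233) and the pen at (278,244). Next I'll zoom in and measure.

```bash
cat > h.py <<'E'
from cell import robot
import numpy as np, cv2
C={n:robot.get_calibration(n) for n in("scene","top")}
def ray(n,u,v):
    c=C[n];R=np.array(c["R"]);t=np.array(c["t"])
    return -R.T@t, R.T@np.linalg.inv(c["camera_matrix"])@[u,v,1]
def onz(n,u,v,z):
    o,d=ray(n,u,v); return o+d*(z-o[2])/d[2]
def proj(n,X):
    c=C[n];p=np.array(c["camera_matrix"])@(np.array(c["R"])@X+c["t"]);return p[:2]/p[2]
def tri(uv1,uv2):
    A=[];b=[]
    for n,(u,v) in(("scene",uv1),("top",uv2)):
        o,d=ray(n,u,v);d/=np.linalg.norm(d);P=np.eye(3)-np.outer(d,d);A.append(P);b.append(P@o)
    return np.linalg.lstsq(np.vstack(A),np.hstack(b),rcond=None)[0]
def crop(n,x,y,w,h,f):
    im=robot.capture(n)[:,:,::-1];return cv2.resize(im[y:y+h,x:x+w],None,fx=f,fy=f,interpolation=cv2.INTER_CUBIC)
E
python3 - <<'E'
from h import *
cv2.imwrite("pics/a.png",np.vstack([crop("top",205,145,160,60*2-15,5)]))
cv2.imwrite("pics/b.png",crop("scene",190,175,190,125,4))
for n in("scene","top"):
    im=robot.capture(n);hsv=cv2.cvtColor(im,cv2.COLOR_RGB2HSV)
    for nm,lo,hi in(("blue",(105,150,50),(125,255,255)),("teal",(80,80,40),(102,255,255)),("yellow",(18,150,120),(32,255,255)),("red",(172,150,50),(180,255,255))):
        m=cv2.inRange(hsv,lo,hi);k,l,s,c=cv2.connectedComponentsWithStats(m)
        for i in range(1,k):
            if s[i,4]>25 and ((n=="top" and 200<c[i,0]<370 and 140<c[i,1]<260) or (n=="scene" and 190<c[i,0]<380 and 175<c[i,1]<300)):print(n,nm,s[i],c[i].round(1))
E
```

```text
scene blue [277 221  35  25 670] [293.7 232.9]
scene blue [315 245  10  13 106] [319.4 250.9]
scene teal [328 209  28  13 126] [340.9 214.8]
scene teal [313 215  14  11  38] [318.6 221. ]
scene teal [319 214  11   6  54] [323.8 216.3]
scene yellow [350 197  12  10  90] [355.5 201.4]
scene yellow [233 242  12   8  54] [237.6 244.6]
scene yellow [313 258  12  18 166] [318.2 266.4]
top teal [223 189  24  16 145] [235.  197.1]
top teal [250 192   8  14  35] [254.9 198.7]
top teal [245 194   9   9  68] [249.  197.9]
top yellow [334 175   8   7  46] [337.5 178.1]
top yellow [215 190   9   8  57] [218.8 193.7]
```

View pics/a.png

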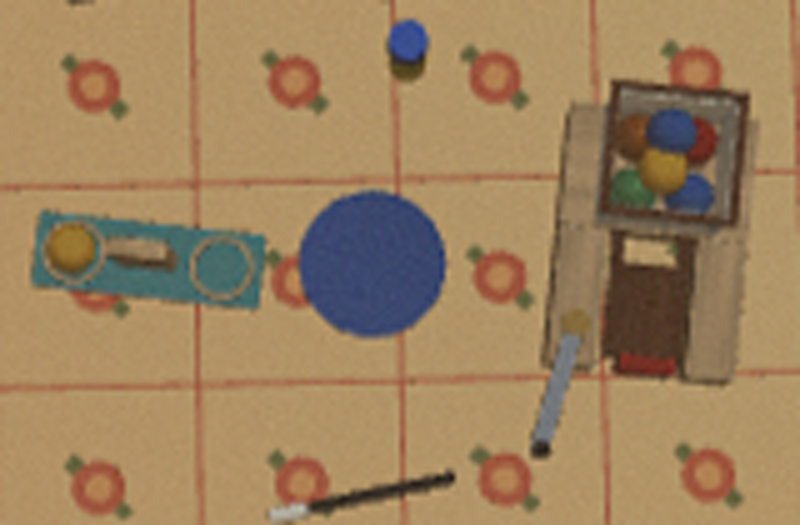

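View pics/b.png

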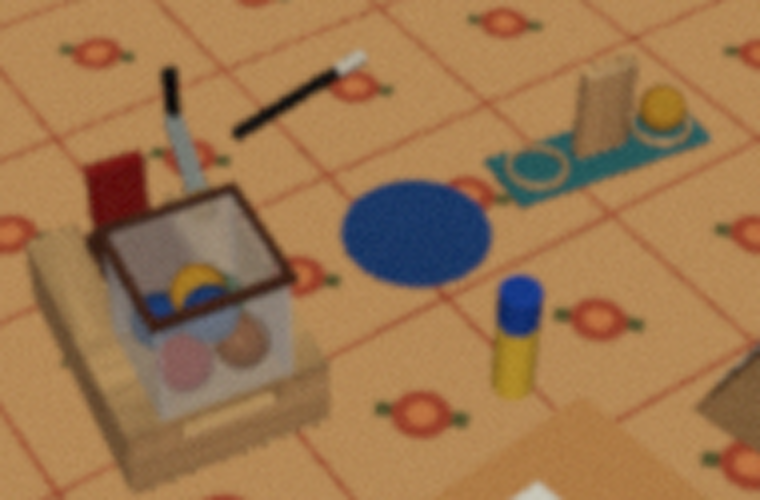

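Run:
```python
from h import *
np.set_printoptions(precision=1,suppress=True)
T=lambda x,y:(205+x/5-.4,145+y/5-.4); S=lambda x,y:(190+x/4-.4,175+y/4-.4)
print("cam",*[-np.array(C[n]["R"]).T@C[n]["t"] for n in C])
q=[onz("top",*T(*p),6) for p in((40,211),(265,235),(258,308),(32,287))];c=np.mean(q,0)
print("tray",c,np.linalg.norm(q[0]-q[1]),np.linalg.norm(q[1]-q[2]))
d=(q[0]-q[1]+q[3]-q[2]);print("tray yaw",np.arctan2(d[1],d[0]))
print("marble",onz("top",218.8,193.7,24),"handle top",tri(S(607,68),T(138,241)),"scene only",onz("scene",*S(607,68),86))
print("mat",onz("top",*T(372,264),3),onz("scene",293.7,232.9,3))
q=[onz("top",*T(*p),146) for p in((613,80),(748,94),(740,228),(602,213))]
print("hopper",*q);d=q[0]-q[3]+q[1]-q[2];print("yaw",np.arctan2(d[1],d[0]))
e=[onz("top",*T(*p),55) for p in((572,104),(543,368),(755,122),(730,382),(598,372),(685,377))];print("cheek",*e)
for a,b in((0,1),(2,3)):d=e[a]-e[b];print(np.arctan2(d[1],d[0]),np.linalg.norm(d))
print("peg",tri(S(170,71),T(541,450)),onz("top",*T(541,450),108),"hinge",onz("top",*T(575,322),68))
print("tab rear/front top", [onz("top",*T(*p),102) for p in((618,355),(675,360),(645,375))], tri(S(87,165),T(675,360)),tri(S(145,152),T(618,355)))
print("pen",[onz("top",*T(*p),8) for p in((272,516),(452,477))], "glue",onz("top",*T(408,40),90))
```

```text
cam [1313.4 -530.9  897.3] [ 410.9    8.6 1691. ]
tray [591.6 186.7   6. ] 168.12213293187116 54.54548230219066
tray yaw 1.4488608236825737
marble [601.7 241.7  24. ] handle top [595.9 184.4  85.5] scene only [595.6 182.6  86. ]
mat [585.4  21.3   3. ] [590.8  18.7   3. ]
hopper [ 693.2 -147.   146. ] [ 681.5 -238.8  146. ] [ 589.7 -230.3  146. ] [ 602.  -136.9  146. ]
yaw -0.10153171675612853
cheek [ 693. -126.   55.] [ 502.5 -100.    55. ] [ 676.9 -257.7   55. ] [ 489.5 -233.5   55. ] [ 498.7 -139.3   55. ] [ 493.8 -201.4   55. ]
-0.13598717310897498 192.32774798231836
-0.12852643795823998 188.99640504091286
peg [442.9 -93.7 103.7] [442.8 -93.6 108. ] hinge [ 534.  -122.8   68. ]
tab rear/front top [array([ 507.7, -149.3,  102. ]), array([ 503.4, -188.8,  102. ]), array([ 493.4, -167.6,  102. ])] [ 502.7 -188.9  107.3] [ 507.6 -149.3  102.9]
pen [array([400.7,  98.6,   8. ]), array([426.4, -34.1,   8. ])] glue [735.4  -8.2  90. ]
```

```bash
R='x'; 
python3 -m creep '[[0.206,-0.71,0,0,0,-0.94,1],[0.206,-0.71,0,0,0,-0.94,1],[0.206,-0.71,0,0,0,-0.94,1],[0.206,-0.71,0,0,0,-0.94,1],[0.206,-0.71,0,0,0,-0.94,1],[0.206,-0.71,0,0,0,-0.94,1],[0.206,-0.71,0,0,0,-0.94,1],[0.206,-0.71,0,0,0,-0.94,1]]' 20
python3 -m creep '[[0.206,-0.71,0,0,0,-0.94,1],[0.206,-0.71,0,0,0,-0.94,1],[0.206,-0.71,0,0,0,-0.94,1],[0.206,-0.71,0,0,0,-0.94,1],[0.206,-0.71,0,0,0,-0.94,1],[0.206,-0.71,0,0,0,-0.94,1],[0.206,-0.71,0,0,0,-0.94,1],[0.206,-0.71,0,0,0,-0.94,1]]'
python3 -m creep '[[0,0,0,0,0,-0.94,1],[0,0,0,0,0,-0.94,1],[0,0,0,0,0,-0.94,1],[0,0,0,0,0,-0.94,1],[0,0,0,0,0,-0.94,1]]'
python3 -m creep '[[0,0,0,0,0,-0.94,1],[0,0,0,0,0,-0.94,1],[0,0,0,0,0,-0.94,1],[0,0,0,0,0,-0.94,1],[0,0,0,0,0,-0.94,1]]'
python3 -m creep '[[0,0,0,0,0,-0.94,1],[0,0,0,0,0,-0.94,1],[0,0,0,0,0,-0.94,1],[0,0,0,0,0,-0.94,1],[0,0,0,0,0,-0.94,1]]'
python3 -m creep '[[0,0,0,0,0,-0.94,1],[0,0,0,0,0,-0.94,1],[0,0,0,0,0,-0.94,1],[0,0,0,0,0,-0.94,1],[0,0,0,0,0,-0.94,1]]'
cat >> h.py <<'E'
from scipy.spatial.transform import Rotation as Ro
def st():
    s=robot.observe();R=Ro.from_rotvec(s["orientation"]).as_matrix()
    print("t",s["time"],"pos",s["tool_pos"].round(1),"jawyaw",np.arctan2(R[1,1],R[0,1]).round(3),"z",R[:,2].round(3),"q",s["joints"].round(2),"F",s["ft_force"].round(1),"w",round(s["width"],1))
    e=Ro.from_matrix(R); return s,R
def level(R,yaw):
    "turn (creep units) to reach tool down with given jaw yaw"
    c,s=np.cos(yaw),np.sin(yaw); D=np.array([[s,c,0],[-c,s,0],[0,0,-1]]); 
    print("turn units",(Ro.from_matrix(D@R.T).as_rotvec()/.5).round(3))
E
python3 -c "
from h import *
s,R=st();level(R,-1.69)"
```

```text
time: 1.1
tool_pos: [352.4, 187.7, 303.9]
orientation: [1.368, 2.827, -0.001]
ft_force: [0.0, -0.5, -0.5]
width: -0.0
time: 1.9
tool_pos: [455.5, -171.0, 303.2]
orientation: [1.993, 2.427, -0.003]
ft_force: [0.2, 0.8, -0.7]
width: 0.1
time: 2.4
tool_pos: [455.5, -170.9, 303.2]
orientation: [2.501, 1.901, -0.003]
ft_force: [-0.7, 0.5, -0.5]
width: -0.1
time: 2.9
tool_pos: [455.4, -170.8, 303.3]
orientation: [2.872, 1.273, -0.003]
ft_force: [-0.0, -0.0, -0.3]
width: 0.2
time: 3.4
tool_pos: [455.4, -170.8, 303.3]
orientation: [-3.088, -0.579, 0.003]
ft_force: [-0.4, 0.8, -1.0]
width: 0.2
time: 3.9
tool_pos: [455.4, -170.8, 303.3]
orientation: [-3.137, 0.147, 0.003]
ft_force: [0.1, -1.2, -0.3]
width: -0.1
t 3.9 pos [ 455.4 -170.8  303.3] jawyaw -1.664 z [-0.002  0.001 -1.   ] q [-0.43 -0.21  1.52  0.    1.83  1.24] F [ 0.1 -1.2 -0.3] w -0.1Traceback (most recent call last):
  File "<string>", line 3, in <module>
    s,R=st();level(R,-1.69)
             ~~~~~^^^^^^^^^
  File "h.py", line 26, in level
    print("turn units",(Ro.from_matrix(D@R.T).as_rotvec()/.5).round(3))
                        ~~~~~~~~~~~~~~^^^^^^^
  File "scipy/spatial/transform/_rotation.pyx", line 1143, in scipy.spatial.transform._rotation.Rotation.from_matrix
ValueError: Non-positive determinant (left-handed or null coordinate frame) in rotation matrix 0: [[-9.77465323e-01  2.11086946e-01  1.96042897e-03]
 [ 2.11088163e-01  9.77466930e-01  4.33509358e-04]
 [ 1.82474632e-03 -8.37563715e-04  9.99997984e-01]].
```

```bash
sed -i 's/\[\[s,c,0\],\[-c,s,0\]/[[-s,c,0],[c,s,0]/' h.py
python3 -m creep '[[0,0.016,-0.1,0,0,-0.05,1],[0,0.016,-0.2,0,0,-0.05,1],[0,0.016,-0.28,0,0,-0.05,1],[0,0.016,-0.312,0,0,-0.05,1],[0,0.016,-0.312,0,0,-0.05,1]]'
python3 -m creep '[[0.02,-0.0024,0,0,0,0,1],[0.03,-0.0036,0,0,0,0,1],[0.04,-0.0048,0,0,0,0,1],[0.05,-0.006,0,0,0,0,1],[0.06,-0.0072,0,0,0,0,1],[0.07,-0.0084,0,0,0,0,1],[0.08,-0.0096,0,0,0,0,1]]'
python3 -c "
from h import *
s,R=st();level(R,-1.69)"
```

```text
time: 4.4
tool_pos: [454.4, -162.3, 145.0]
orientation: [-3.134, 0.182, 0.01]
ft_force: [0.2, -0.1, 1.4]
width: 0.2
time: 5.1
tool_pos: [494.6, -167.3, 145.1]
orientation: [-3.134, 0.182, 0.011]
ft_force: [-2.0, 0.4, 1.4]
width: 0.2
t 5.1 pos [ 494.6 -167.3  145.1] jawyaw -1.687 z [-0.007  0.003 -1.   ] q [-0.39 -0.09  1.69 -0.    1.55  1.3 ] F [-2.   0.4  1.4] w 0.2
turn units [-0.005 -0.013 -0.007]
```

```bash
python3 -m creep '[[0.01,-0.0012,0,0,0,0,1],[0.02,-0.0024,0,0,0,0,1],[0.03,-0.0036,0,0,0,0,1],[0.04,-0.0048,0,0,0,0,1],[0.05,-0.006,0,0,0,0,1],[0.05,-0.006,0,0,0,0,1]]'
python3 -m creep '[[0.004,-0.0005,0,0,0,0,1],[0.008,-0.001,0,0,0,0,1]]'
python3 -m creep '[[0.004,-0.0005,0,0,0,0,1],[0.008,-0.001,0,0,0,0,1]]'
```

```text
time: 5.7
tool_pos: [520.3, -170.3, 145.0]
orientation: [-3.134, 0.181, 0.01]
ft_force: [0.4, 0.9, 0.5]
width: 0.1
time: 5.9
tool_pos: [524.3, -170.7, 144.9]
orientation: [-3.134, 0.181, 0.011]
ft_force: [-1.4, -0.2, 0.6]
width: -0.0
time: 6.1
tool_pos: [526.8, -171.0, 144.9]
orientation: [-3.133, 0.182, 0.019]
ft_force: [-17.1, 2.2, 8.6]
width: -0.1
```

The force jumped to 17 N at x≈526.8, against a predicted 528, so the slide is on its stop. I'll back off, rise and look.

```bash
python3 -m creep '[[-0.04,0.005,0,0,0,0,1],[-0.12,0.015,0,0,0,0,1],[-0.16,0.02,0.1,0,0,0,1],[-0.3,0.2,0.2,0,0,0,1],[-0.3,0.3,0.2,0,0,0,1],[-0.3,0.3,0.2,0,0,0,1],[-0.3,0.3,0.2,0,0,0,1]]'
python3 - <<'E'
from h import *
st()
a=crop("top",300,160,70,90,6);b=crop("scene",195,180,70,90,6)
cv2.imwrite("pics/c.png",np.hstack([a,b])[:600,:800] if 0 else cv2.resize(np.hstack([a,b]),(800,514)))
E
```

```text
time: 6.8
tool_pos: [376.0, -18.4, 247.1]
orientation: [-3.132, 0.178, 0.011]
ft_force: [1.3, 0.0, -0.0]
width: 0.1
t 6.8 pos [376.  -18.4 247.1] jawyaw -1.684 z [-0.007  0.005 -1.   ] q [-0.14 -0.53  1.87  0.    1.82  1.54] F [ 1.3  0.  -0. ] w 0.1
```

View pics/c.png

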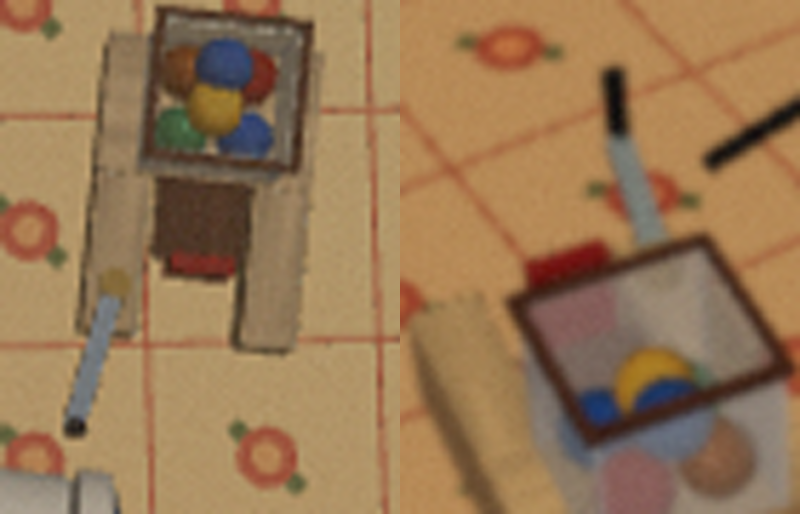

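The tab is now back in line with the home position, with the slide in between the cheeks. The latch hasn't moved: its peg is still at about (313,235) in the full top image. Next I'll go over the peg and grip it lightly.

```bash
python3 -m creep '[[0.134,-0.151,0,0,0,-0.37,-0.2],[0.134,-0.151,0,0,0,-0.37,-0.2],[0.134,-0.151,0,0,0,-0.37,-0.2],[0.134,-0.151,0,0,0,-0.37,-0.2],[0.134,-0.151,0,0,0,-0.37,-0.2]]' 20
python3 -m creep '[[0,0,-0.06,0,0,0,-0.2],[0,0,-0.12,0,0,0,-0.2],[0,0,-0.17,0,0,0,-0.2],[0,0,-0.2,0,0,0,-0.2],[0,0,-0.2,0,0,0,-0.2]]'
python3 -m creep '[[0,0,0,0,0,0,1],[0,0,0,0,0,0,1],[0,0,0,0,0,0,1],[0,0,0,0,0,0,1],[0,0,0,0,0,0,1],[0,0,0,0,0,0,1]]'
python3 -c "
from h import *
s,R=st();level(R,-1.87)
p=s['tool_pos'][:2];H=np.array([536,-122.6]);y=-.12
r=p-H;print(np.linalg.norm(r))
th0=np.arctan2(*(r[::-1]))
e=y-np.pi/2
e+=2*np.pi
for k in range(9):
  a=th0+(e-th0)*k/8;q=H+95*np.array([np.cos(a),np.sin(a)]);print(k,round(a-th0,3),q.round(1),((q-p)/500).round(4))
"
```

```text
time: 7.4
tool_pos: [443.5, -94.8, 246.3]
orientation: [-3.102, 0.464, 0.012]
ft_force: [0.4, 0.2, 0.9]
width: 51.3
time: 7.9
tool_pos: [442.3, -94.1, 144.7]
orientation: [-3.102, 0.463, 0.016]
ft_force: [-0.9, 0.1, -0.5]
width: 51.6
time: 8.5
tool_pos: [442.9, -94.2, 146.2]
orientation: [-3.102, 0.463, 0.012]
ft_force: [-1.3, 0.5, 5.4]
width: 11.2
t 8.5 pos [442.9 -94.2 146.2] jawyaw -1.867 z [-0.007  0.006 -1.   ] q [-0.29 -0.28  1.86  0.    1.57  1.58] F [-1.3  0.5  5.4] w 11.2
turn units [-0.012 -0.014 -0.006]
97.32095880836695
0 0.0 [445.1 -94.9] [ 0.0044 -0.0014]
1 0.218 [ 441.3 -115.3] [-0.0032 -0.042 ]
2 0.437 [ 441.9 -135.9] [-0.0019 -0.0834]
3 0.655 [ 447.1 -156. ] [ 0.0083 -0.1235]
4 0.873 [ 456.4 -174.5] [ 0.027  -0.1605]
5 1.092 [ 469.5 -190.5] [ 0.0533 -0.1925]
6 1.31 [ 485.8 -203.3] [ 0.0858 -0.218 ]
7 1.528 [ 504.5 -212.2] [ 0.1231 -0.2359]
8 1.746 [ 524.6 -216.9] [ 0.1635 -0.2453]
```

```bash
python3 -m creep '[[0.0006,-0.022,0.006,0,0,0.22,1],[-0.003,-0.042,0.006,0,0,0.44,1],[-0.003,-0.063,0.006,0,0,0.655,1],[-0.002,-0.083,0.006,0,0,0.87,1],[-0.002,-0.083,0.006,0,0,0.87,1]]'
python3 -m creep '[[0.004,-0.02,0,0,0,0.22,1],[0.01,-0.04,0,0,0,0.44,1],[0.019,-0.059,0,0,0,0.655,1],[0.029,-0.077,0,0,0,0.87,1],[0.029,-0.077,0,0,0,0.87,1]]'
python3 -c "
from h import *
s,R=st();level(R,-1.87+.873)"
```

```text
time: 9.0
tool_pos: [439.3, -136.7, 146.6]
orientation: [-3.129, -0.219, 0.028]
ft_force: [-10.2, -1.4, -3.8]
width: 11.4
time: 9.5
tool_pos: [453.4, -176.3, 146.4]
orientation: [3.013, 0.89, -0.032]
ft_force: [-5.7, -0.9, 2.0]
width: 11.2
t 9.5 pos [ 453.4 -176.3  146.4] jawyaw -0.996 z [-0.02  -0.006 -1.   ] q [-0.43 -0.18  1.77 -0.01  1.56  0.56] F [-5.7 -0.9  2. ] w 11.2
turn units [ 0.012 -0.039 -0.002]
```

```bash
python3 -m creep '[[0.013,-0.0155,0,0,-0.01,0.22,1],[0.027,-0.03,0,0,-0.02,0.44,1],[0.043,-0.044,0,0,-0.03,0.655,1],[0.06,-0.056,0,0,-0.03,0.87,1],[0.06,-0.056,0,0,-0.03,0.87,1]]'
python3 -m creep '[[0.018,-0.01,0,0,0,0.22,1],[0.037,-0.018,0,0,0,0.44,1],[0.054,-0.023,0,0,0,0.6,1],[0.06,-0.024,0,0,0,0.7,1]]'
python3 -c "
from h import *
s,R=st();level(R,-.12)
print((s['tool_pos'][:2]-[533.5,-123.5]))"
```

```text
time: 10.0
tool_pos: [482.7, -206.3, 146.4]
orientation: [2.742, 1.512, -0.015]
ft_force: [-6.4, -7.6, 2.3]
width: 11.1
time: 10.4
tool_pos: [512.7, -219.0, 146.4]
orientation: [2.436, 1.964, -0.015]
ft_force: [-3.4, -4.9, 1.3]
width: 11.2
t 10.4 pos [ 512.7 -219.   146.4] jawyaw -0.214 z [ 0.001 -0.016 -1.   ] q [-0.46 -0.    1.6  -0.01  1.53 -0.24] F [-3.4 -4.9  1.3] w 11.2
turn units [0.031 0.003 0.187]
[-20.79935526 -95.51111872]
```

```bash
python3 -m creep '[[0.004,-0.0004,0,0.03,0,0.06,1],[0.008,-0.0008,0,0.03,0,0.12,1],[0.012,-0.001,0,0.03,0,0.18,1]]'
python3 -m creep '[[0.004,-0.0005,0,0,0,0,1],[0.008,-0.001,0,0,0,0,1]]'
python3 -m creep '[[0.004,-0.0005,0,0,0,0,1],[0.008,-0.001,0,0,0,0,1]]'
```

```text
time: 10.7
tool_pos: [518.5, -220.8, 146.4]
orientation: [2.355, 2.074, -0.003]
ft_force: [-1.6, -7.1, -2.1]
width: 11.3
time: 10.9
tool_pos: [522.3, -221.4, 146.4]
orientation: [2.358, 2.071, -0.004]
ft_force: [-2.9, -2.5, 0.6]
width: 11.7
time: 11.1
tool_pos: [523.7, -221.8, 146.1]
orientation: [-2.36, -2.069, 0.013]
ft_force: [-20.8, -0.2, 8.3]
width: 11.1
```

The force rose to 21 N at the expected 90° position, so the latch is at its stop. I'll release it, rise and check.

```bash
python3 -m creep '[[0,0,0,0,0,0,0],[0,0,0,0,0,0,0],[0,0,0,0,0,0,0],[0,0,0,0,0,0,0]]'
python3 -m creep '[[0,0,0.06,0,0,0,0],[0,0,0.16,0,0,0,0],[0,0,0.26,0,0,0,0],[0,0,0.26,0,0,0,0]]'
python3 -m creep '[[-0.2,0.6,0.06,0,0,0,-1],[-0.2,0.6,0.06,0,0,0,-1],[-0.2,0.6,0.06,0,0,0,-1],[-0.2,0.6,0.06,0,0,0,-1],[-0.2,0.6,0.06,0,0,0,-1],[-0.2,0.6,0.06,0,0,0,-1],[-0.2,0.6,0.06,0,0,0,-1],[-0.2,0.6,0.06,0,0,0,-1]]'
python3 - <<'E'
from h import *
s,R=st()
a=crop("top",300,160,70,90,6);b=crop("scene",195,180,70,90,6)
cv2.imwrite("pics/d.png",cv2.resize(np.hstack([a,b]),(800,514)))
E
```

```text
time: 11.5
tool_pos: [524.0, -221.5, 146.2]
orientation: [-2.36, -2.069, 0.012]
ft_force: [0.3, 0.2, -0.2]
width: 42.7
time: 11.9
tool_pos: [525.7, -222.1, 285.9]
orientation: [2.354, 2.063, -0.002]
ft_force: [0.5, 0.2, 0.6]
width: 42.7
time: 12.7
tool_pos: [425.1, 80.2, 316.8]
orientation: [2.349, 2.068, 0.002]
ft_force: [0.4, -0.5, -0.1]
width: 85.5
t 12.7 pos [425.1  80.2 316.8] jawyaw -0.127 z [ 0.009 -0.008 -1.   ] q [ 0.11 -0.36  1.62 -0.01  1.88  0.24] F [ 0.4 -0.5 -0.1] w 85.5
```

View pics/d.png

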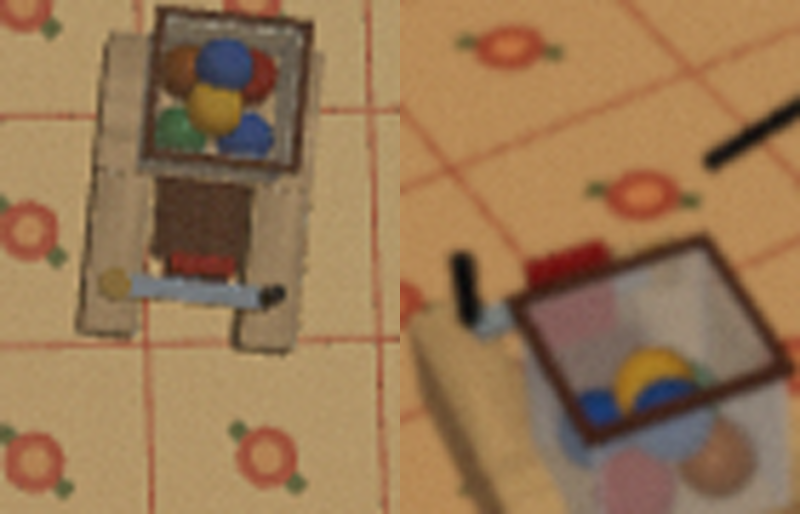

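The latch now lies straight across in front of the tab, with its peg over the right cheek. Next is the tray handle, with the jaws across its 14 mm.

```bash
python3 -m creep '[[0.339,0.212,0,0.016,0.018,0.01,-0.2],[0.339,0.212,0,0.016,0.018,0.01,-0.2],[0.339,0.212,0,0.016,0.018,0.01,-0.2],[0.339,0.212,0,0.016,0.018,0.01,-0.2],[0.339,0.212,-0.1,0.016,0.018,0.01,-0.2],[0.339,0.212,-0.2,0.016,0.018,0.01,-0.2],[0.339,0.212,-0.234,0.016,0.018,0.01,-0.2],[0.339,0.212,-0.234,0.016,0.018,0.01,-0.2]]' 20
python3 - <<'E'
from h import *
s,R=st();level(R,-.122)
a=crop("top",200,165,80,60,5);b=crop("scene",300,165,80,60,5)
cv2.imwrite("pics/e.png",np.hstack([a,b]))
E
```

```text
time: 13.6
tool_pos: [594.3, 182.3, 194.4]
orientation: [-2.355, -2.073, 0.016]
ft_force: [-0.1, 0.2, 0.3]
width: 51.0
t 13.6 pos [594.3 182.3 194.4] jawyaw -0.127 z [-0.01  -0.004 -1.   ] q [ 0.24  0.16  1.35 -0.    1.64  0.37] F [-0.1  0.2  0.3] w 51.0
turn units [ 0.007 -0.02   0.01 ]
```

View pics/e.png

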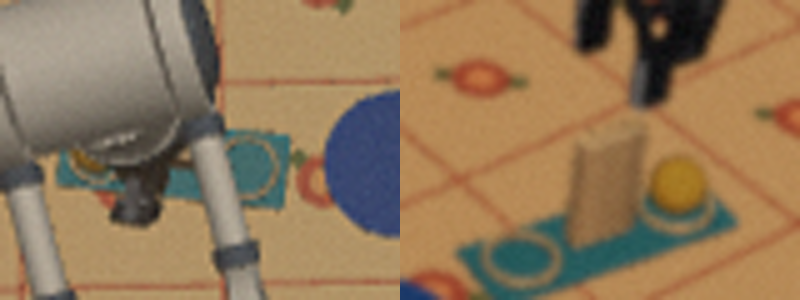

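The fingers sit above the handle, one on each side of it. I'll descend and close in stages.

```bash
python3 -m creep '[[0,0.007,-0.05,0.007,-0.02,0.01,-0.2],[0,0.007,-0.1,0.007,-0.02,0.01,-0.2],[0,0.007,-0.14,0.007,-0.02,0.01,-0.2],[0,0.007,-0.157,0.007,-0.02,0.01,-0.2],[0,0.007,-0.157,0.007,-0.02,0.01,-0.2]]'
python3 -m creep '[[0,0,0,0,0,0,0],[0,0,0,0,0,0,0.2],[0,0,0,0,0,0,0.3],[0,0,0,0,0,0,0.4],[0,0,0,0,0,0,0.45],[0,0,0,0,0,0,0.5]]'
python3 -m creep '[[0,0,0,0,0,0,0.55],[0,0,0,0,0,0,0.58],[0,0,0,0,0,0,0.61],[0,0,0,0,0,0,0.64],[0,0,0,0,0,0,0.66],[0,0,0,0,0,0,0.7]]'
python3 -m creep '[[0,0,0,0,0,0,1],[0,0,0,0,0,0,1],[0,0,0,0,0,0,1],[0,0,0,0,0,0,1]]' 40
python3 -c "
from h import *
s,R=st();level(R,-.122)"
```

```text
time: 14.2
tool_pos: [596.4, 186.6, 124.4]
orientation: [2.348, 2.078, 0.018]
ft_force: [0.1, 0.1, -0.2]
width: 51.3
time: 14.8
tool_pos: [596.1, 186.6, 124.5]
orientation: [2.349, 2.078, 0.017]
ft_force: [-1.9, 0.8, 1.7]
width: 21.6
time: 15.4
tool_pos: [596.2, 186.6, 124.4]
orientation: [2.348, 2.079, 0.017]
ft_force: [-1.2, -0.2, 0.3]
width: 13.8
time: 15.8
tool_pos: [596.3, 186.6, 124.5]
orientation: [2.348, 2.078, 0.017]
ft_force: [-0.2, -0.1, 1.6]
width: 12.9
t 15.8 pos [596.3 186.6 124.5] jawyaw -0.122 z [ 0.012  0.003 -1.   ] q [0.25 0.19 1.45 0.   1.5  0.37] F [-0.2 -0.1  1.6] w 12.9
turn units [-0.006  0.024 -0.   ]
```

```bash
python3 -m creep '[[0,0,0.005,0,0,0,1],[0,0,0.015,0,0,0,1],[0,0,0.03,0,0,0,1],[0,0,0.05,0,0,0,1],[0,0,0.07,0,0,0,1],[0,0,0.085,0,0,0,1],[0,0,0.09,0,0,0,1],[0,0,0.09,0,0,0,1]]' 50
python3 - <<'E'
from h import *
s,R=st();level(R,-.122)
a=crop("top",200,165,80,60,5);b=crop("scene",300,140,80,60,5)
cv2.imwrite("pics/f.png",np.hstack([a,b]))
E
```

```text
time: 16.6
tool_pos: [596.5, 186.7, 170.3]
orientation: [2.348, 2.078, 0.019]
ft_force: [1.1, -0.1, -2.3]
width: 13.5
t 16.6 pos [596.5 186.7 170.3] jawyaw -0.122 z [ 0.013  0.004 -1.   ] q [0.25 0.16 1.39 0.   1.58 0.37] F [ 1.1 -0.1 -2.3] w 13.5
turn units [-0.007  0.027 -0.   ]
```

View pics/f.png

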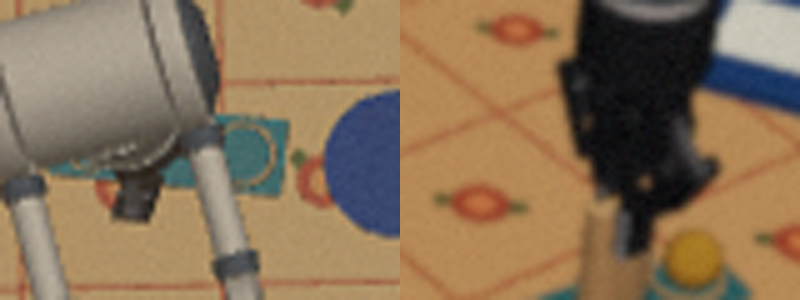

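The tray is off the table and held, and the marble is in its pocket. I'll continue up and across gently.

```bash
python3 -m creep '[[0,0,0.02,0,0,0,1],[0,0,0.06,0,0,0,1],[0,0,0.11,0,0,0,1],[0,0,0.17,0,0,0,1],[0,0,0.23,0,0,0,1],[0,0,0.28,0,0,0,1],[0,0,0.3,0,0,0,1],[0,0,0.308,0,0,0,1]]'
python3 -m creep '[[0,-0.015,0,0,0.01,0,1],[-0.002,-0.045,0,0,0.01,0,1],[-0.004,-0.085,0,0,0.02,0,1],[-0.006,-0.125,0,0,0.02,0,1],[-0.008,-0.165,0,0,0.02,0,1],[-0.01,-0.2,0,0,0.02,0,1],[-0.012,-0.22,0,0,0.02,0,1],[-0.012,-0.23,0,0,0.02,0,1]]'
python3 -m creep '[[-0.001,-0.02,0,0,0,0,1],[-0.002,-0.05,0,0,0,0,1],[-0.003,-0.075,0,0,0,0,1],[-0.004,-0.092,0,0,0,0,1],[-0.004,-0.1,0,0,0,0,1],[-0.004,-0.103,0,0,0,0,1],[-0.004,-0.103,0,0,0,0,1],[-0.004,-0.103,0,0,0,0,1]]'
python3 - <<'E'
from h import *
s,R=st();level(R,-.122)
a=crop("top",220,155,100,90,4);b=crop("scene",235,110,100,90,4)
cv2.imwrite("pics/g.png",np.hstack([a,b]))
E
```

```text
time: 17.5
tool_pos: [596.3, 186.7, 324.5]
orientation: [2.348, 2.078, 0.02]
ft_force: [0.4, -0.4, -2.1]
width: 13.4
time: 18.3
tool_pos: [590.1, 70.2, 324.0]
orientation: [-2.353, -2.08, -0.007]
ft_force: [0.6, -0.3, -1.8]
width: 13.3
time: 19.1
tool_pos: [588.1, 19.1, 324.0]
orientation: [-2.353, -2.08, -0.007]
ft_force: [-0.9, -0.1, -2.1]
width: 13.4
t 19.1 pos [588.1  19.1 324. ] jawyaw -0.123 z [ 0.003  0.004 -1.   ] q [-0.03  0.06  1.22  0.    1.85  0.1 ] F [-0.9 -0.1 -2.1] w 13.4
turn units [-0.007  0.005  0.002]
```

View pics/g.png

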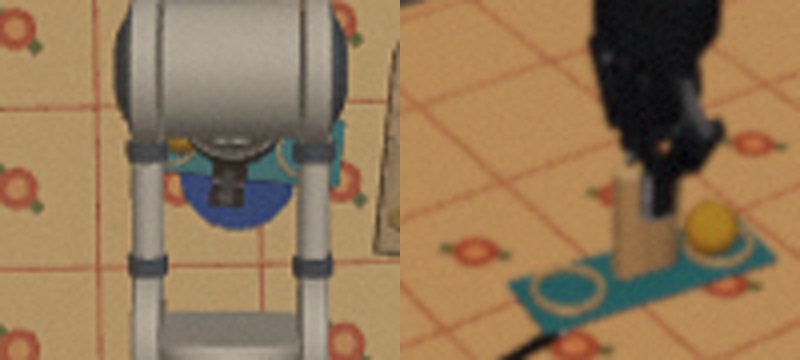

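Over the mat, the tray looks level and the marble sits in its right-hand pocket. I'll check this against the predicted corners of a level tray at 200 mm.

Run:
```python
from h import *
yaw=1.449;c=np.array([588.1,19.1,206]);ex=np.array([np.cos(yaw),np.sin(yaw),0]);ey=np.array([-ex[1],ex[0],0])
for a,b in((-85,28),(-85,-28),(85,28),(85,-28)):
    p=proj("scene",c+a*ex+b*ey);print(a,b,((p+.4-[235,110])*4).round(0))
print("marble",((proj("scene",c+55*ex+[0,0,18])+.4-[235,110])*4).round(0))
# marble centroid
im=robot.capture("scene");m=cv2.inRange(cv2.cvtColor(im,cv2.COLOR_RGB2HSV),(18,150,120),(32,255,255));m[:, :380]*=1
k,l,s,cc=cv2.connectedComponentsWithStats(m)
for i in range(1,k):
    if s[i,4]>40:print(s[i],((cc[i]-[235,110])*4).round(0))
st()
```

```text
-85 28 [106. 278.]
-85 -28 [145. 328.]
85 28 [335. 210.]
85 -28 [379. 254.]
marble [319. 221.]
[366  43  15  46 222] [ 545. -182.]
[440 132  50  34 104] [920. 154.]
[  0 141  15   5  41] [-915.  132.]
[306 161  13  12 118] [308. 225.]
[233 241  12  10  59] [ 10. 539.]
[313 258  12  18 165] [333. 625.]
t 19.25 pos [588.1  19.2 324. ] jawyaw -0.123 z [ 0.003  0.004 -1.   ] q [-0.03  0.06  1.22  0.    1.85  0.1 ] F [-0.3 -0.2 -1.4] w 13.7
```

```bash
python3 -m creep '[[0,0,0.004,0,0,0,1],[0,0,0.004,0,0,0,1],[0,0,0.004,0,0,0,1],[0,0,0.004,0,0,0,1],[0,0,0.004,0,0,0,1],[0,0,0.004,0,0,0,1]]'
python3 -c "
from h import *
s,R=st();print(np.abs(s['qvel']).max());print(robot.hand_in())"
```

```text
time: 19.85
tool_pos: [588.1, 19.2, 326.0]
orientation: [-2.353, -2.08, -0.007]
ft_force: [-1.0, -0.0, -1.8]
width: 13.5
t 19.85 pos [588.1  19.2 326. ] jawyaw -0.123 z [ 0.003  0.004 -1.   ] q [-0.03  0.06  1.22  0.    1.86  0.1 ] F [-1.  -0.  -1.8] w 13.5
0.002504590500039766
the job is handed in; nothing more can be done
None
```

The job is done and handed in at about 20 s. I pushed the slide home by its red tab, swung the latch across to its stop, then lifted the tray by its handle and held it over the mat.

- **Slide and latch:** the push force rose to 17 N at the slide's stop and 21 N at the latch's. Pictures afterwards showed the tab home and the arm lying across in front of it.
- **Tray:** the handle is within about 3 mm of the mat's middle. The tool reading puts the underside at about 20 cm, the arm was at rest, and the tool was within 0.3° of vertical. The marble was in its pocket in the last picture.
- **Disagreements:** the two cameras differ by about 5 mm on the mat's x position, so I used a value between them. In the scene view, the tray's corners lay 1–3 px from where a level tray at 200 mm should appear. That could be a few mm of height or about 1° of tilt, close to the calibration error; I raised the tray 2 mm but did not check it again by camera.
- **Other things on the table:** I touched none of them, but took no separate measurement at the end to confirm they had not moved.

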